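Change-over at the kitchen scale

ROBOT

A 6-joint arm with a two-finger parallel gripper is mounted at the origin on the work surface. World frame = base frame: x ahead of the robot, y to its left, z up, the work surface at z = 0. Lengths are in m, angles in rad, forces in N, time in s.
With the tool pointing down it reaches from about 0.375 to 0.9 m from the base axis. Payload 3.1 kg.
Tool frame: the origin (TCP) lies at the very end of the fingers, on their centre line; the grasp point (between the pads) lies 19 mm behind it (tcp_to_grasp is the distance from the TCP to the grasp point, in m); z points along the fingers, y is the direction in which the jaws open and shut (so a half turn about z gives the same grasp; the last joint's range is limited). The gripper opens to 85 mm and grips with 20 to 120 N. Pads are 22 mm wide; open, the fingers measure 114 mm over their backs; the gripper's body (76 mm by 85 mm) begins 54 mm behind the grasp point. The pads swing forward as they close: fully open they stand 13 mm farther back than shut.
Start: joints at [-1.423, 0.527, 1.433, -0, 1.181, -0.178], TCP at [0.2, -0.592, 0.231] pointing down, gripper open.
Joint ranges: [-3.08, 3.08], [-0.75, 2.2], [0.22, 2.44], [-1.43, 4.57], [0, 2.65], [-2.85, 2.85]. Speed limits (rad/s): [2.79, 2.79, 3.14, 3.14, 3.14, 3.14].

INTERFACE

Orientations are given as a unit quaternion [x, y, z, w].
In Python, from station import sense, snapshot, camera_info, sign_off, tcp_to_grasp gives the robot as it stands.
- The arm moves only by the shell command python3 -m inch 'ROWS' [FORCE]. ROWS is JSON, a list of rows, each a list of 3 entries, a list of its own where there are three numbers: the closure, from -1 (fully open) to 1 (shut), so that 0 is half open, then the shift along the tool's x, y, z normalised to -1 to 1, where 1 is 10 cm, then the turn, a rotation vector about the tool's x, y, z normalised to -1 to 1, where 1 is 360 degrees. In form: [[jaw, [dx, dy, dz], [ax, ay, az]], ...]. A call has 1 to 20 rows; each row is the pose to reach, as a shift and turn from the pose commanded when the call began, along the tool's axes at that moment, turning the shorter way round; what a row does not reach only later rows make up. A row lasts 1/10 s, in which the tool goes at most 50 mm and 8.59 degrees, less where a joint would pass 70% of its speed; a pose out of reach is approached as far as the arm can. A call with a number of a shift or a turn outside -1 to 1 is refused whole. A call with a gripper value outside its range is refused whole. The fingers move at their own pace and stop on an object; FORCE is the grip in N (left out, the last holds). Time passes only in rows, so rows that repeat a pose let the fingers close. It gives the time, the measured TCP pose, the force and the opening at its end, in the units of the state.
- sense(): the state, without advancing time (a new reading comes with each control period).
- snapshot(name): name is "scene" or "top" or "wrist"; returns (picture, depth): 400x640x3 uint8, blue, green, red; 400x640 float32, m along the optical axis (not along the pixel's ray), 0 where there is no reading.
- camera_info(name): a dict with "K" (3x3 intrinsics, pixels), "origin" and "orientation" of the camera in the world. Camera axes: x right, y down, z forward; pixel columns grow to the right and rows downward; lengths in m; the calibration is good to about 2 mm. A picture is of the moment at which its call begins: read the wrist's pose just before it. camera_info takes no time and is no camera call; for the wrist camera it gives the pose at the moment of the call.
- sign_off(): hands the job in, once; it reports no verdict.
The state is a dict: "t": time; "q": joint angles; "qd": joint speeds; "tau": joint torques, N m; "tcp_pos": TCP position; "tool_rot": TCP orientation; "force": force on the tool from outside, world axes, zero at the start; "ft_torque": the same for the moment, N m; "finger_gap": opening from 0.0 (shut) to 1.0 (fully open).
Only numpy, scipy, OpenCV 4.12 (cv2) and the standard library are available. Lean on these libraries where they do the work, as an engineer would, in place of code of your own. Each camera call takes 0.05 s, during which the arm holds its last target.

TASK

Do the change-over at the kitchen scale: the low tin on the scale has been weighed and goes out on the rubberwood tray, the clear tub that came back on the tray goes up on the little riser shelf, and the tall tin that stands on the riser goes on the scale to be weighed next. Any clear patch of worktop will do to park one on the way; in the end each stands upright in the middle of its new place, set down rather than dropped, and none may tip over. Leave the purple bowl, the teaspoon, the pepper mill and the mug where they are.

Things in the scene. Friction and masses are not known exactly. Their poses are not given: they have to be found in the camera images.
- tall_tin: Tall closed round tin, plain bare metal, upright: 62 mm diameter, 112 mm tall, with a smooth lid of the same diameter that does not come off. About 0.2 to 0.35 kg. Origin: centre of its underside; z up along its axis. It starts on the riser and must end on the scale.
- low_tin: Low closed round tin, plain bare metal, upright: 64 mm diameter, 56 mm tall, lid of the same diameter, fixed on. About 0.13 to 0.25 kg. Origin: centre of its underside; z up. It starts on the scale and must end on the tray.
- tub: Square clear plastic tub with a flat grey lid (fixed on) and a stack of biscuits showing inside, upright: 62 x 62 mm, straight sides, 82 mm tall with its lid. About 0.11 to 0.23 kg. Origin: centre of its underside; x and y across its flat sides, z up. It starts on the tray and must end on the riser.
- scale: Flat grey kitchen scale with a round steel platform 130 mm across, whose top is 26 mm above the worktop; the scale's body is 190 x 150 mm, 20 mm high, and reaches 115 mm to its own -x (the end with the dark blank display and two buttons), 75 mm to its +x and 75 mm either way along y. It does not slide. Origin: on the worktop under the centre of the platform; z up.
- tray: Small rubberwood tray, open on top: 200 mm (its x) by 150 mm (its y) outside, 24 mm high, rim 9 mm thick, inner floor 9 mm above the worktop. It does not slide. Origin: on the worktop under its centre; z up.
- riser: Little worktop shelf (riser): a dark wooden board 140 mm (its x) by 190 mm (its y) on two dark steel frames, board top 75 mm above the worktop. It does not slide. Origin: on the worktop under the board's centre; z up.
- bowl: Purple ceramic bowl, empty, 136 mm across the rim, 58 mm high; to be left alone. Origin: centre of its underside.
- teaspoon: Steel teaspoon lying on the worktop, face down, 140 mm long, bowl 30 mm wide, 7 mm high, its handle toward its own -x; to be left alone. Origin: on the worktop under the middle of its length.
- pepper_mill: Turned wooden pepper mill, 54 mm across the foot, 123 mm tall; to be left alone. Origin: centre of its underside.
- mug: White mug, 80 mm across, 92 mm tall, handle at its own +y, reaching 77 mm from the axis; to be left alone. Origin: centre of its underside.

How it is judged:
At the end, for the whole second after the job is handed in: Tall tin on the scale platform, low tin on the tray floor, tub on the riser board: each centred within 15 mm, resting there (height within 5 mm), upright within 0.08 rad, released and at rest; bowl, teaspoon, pepper mill and mug within 20 mm of their starts (horizontal distance between tall_tin and scale below 0.015 m and z of tall_tin in the frame of scale between 0.021 and 0.031 m and angle between each of tall_tin, low_tin, tub's own z axis and vertical below 0.08 rad and linear speed of each of tall_tin, low_tin, tub below 0.02 m/s and angular speed of each of tall_tin, low_tin, tub below 0.2 rad/s and horizontal distance between low_tin and tray below 0.015 m and z of low_tin in the frame of tray between 0.004 and 0.014 m and horizontal distance between tub and riser below 0.015 m and z of tub in the frame of riser between 0.07 and 0.08 m and distance of each of bowl, teaspoon, pepper_mill, mug from where it was at the start of the episode below 0.02 m); the robot touches nothing.
It fails at once if the bowl, teaspoon, pepper mill or mug is moved more than 20 mm (distance of any of bowl, teaspoon, pepper_mill, mug from where it was at the start of the episode above 0.02 m).
It fails at once if a tin or the tub is tipped over (leans more than 0.6 rad) (angle between any of tall_tin, low_tin, tub's own z axis and vertical above 0.6 rad).
It fails at once if a tin or the tub is dropped (moves faster than 0.7 m/s while the fingers do not touch it: a fall of about 25 mm) ((linear speed of tall_tin above 0.7 m/s and contact force between the fingers and tall_tin below 0.05 N) or (linear speed of low_tin above 0.7 m/s and contact force between the fingers and low_tin below 0.05 N) or (linear speed of tub above 0.7 m/s and contact force between the fingers and tub below 0.05 N)).
It also fails if it takes over 112 s, if anything falls off the work surface, if the arm or the gripper's body presses on something with over 40 N, if the wrist force passes 120 N, or if a joint passes its speed limit or range.

## Working session

There is one attempt and no reset: what is moved stays moved. The work goes in short steps, Python scripts to look and compute and a shell command to move; the robot and the scene stay as the last step left them, time stands still between calls to the robot, and variables do not carry over. Pictures are saved under pics/ and viewed, and the job is handed in when it is done.

```bash
mkdir -p pics; ls; python3 - <<'E'
from station import *
import cv2
print(sense()); print(tcp_to_grasp)
for n in ("top","scene"):
    p,d=snapshot(n); cv2.imwrite(f"pics/{n}0.png",p); import numpy as np; np.save(f"pics/{n}0.npy",d); print(n,camera_info(n))
E
```

```text
pics
{'t': 0.0, 'q': array([-1.42351331e+00,  5.28432801e-01,  1.43387222e+00,  9.54323750e-06,
        1.18141646e+00, -1.78522210e-01]), 'qd': array([-0.00104035, -0.00045599,  0.00020444,  0.00092664, -0.00047688,
       -0.00075717]), 'tau': array([ 1.49822590e-03, -4.42344189e+01, -1.78025705e+01, -8.66866344e-05,
        8.29384342e-03,  5.27249540e-06]), 'tcp_pos': array([ 0.19995734, -0.59140861,  0.23036369]), 'tool_rot': array([ 9.86760422e-01,  1.62181186e-01,  2.10370666e-05, -1.06421881e-03]), 'force': array([-0.22000269,  0.4967792 ,  0.44289666]), 'ft_torque': array([-0.01472316, -0.00860938,  0.03807988]), 'finger_gap': 1.001129433634433}
0.0187
top {'K': array([[458.62665446,   0.        , 320.99569546],
       [  0.        , 458.62665446, 202.22583999],
       [  0.        ,   0.        ,   1.        ]]), 'origin': array([0.38275721, 0.01263146, 1.13424112]), 'orientation': array([ 0.70865609, -0.70159422,  0.05711805, -0.04805852])}
scene {'K': array([[460.60120922,   0.        , 319.82789967],
       [  0.        , 460.60120922, 202.63247468],
       [  0.        ,   0.        ,   1.        ]]), 'origin': array([1.44685081, 0.33835095, 0.74158267]), 'orientation': array([ 0.50451987,  0.73034274, -0.37432049, -0.26822259])}
```

View pics/top0.png

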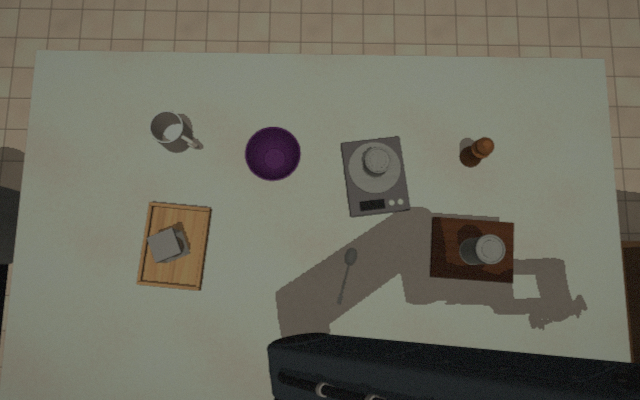

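View pics/scene0.png

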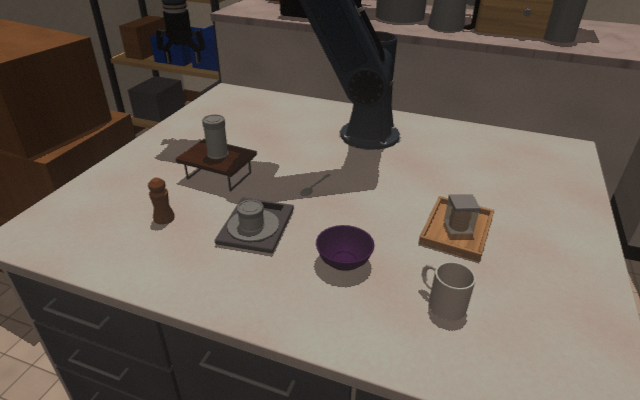

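```bash
cat > h.py <<'E'
import numpy as np, cv2
from scipy.spatial.transform import Rotation as R
from station import *
def cloud(d,ci):
    v,u=np.mgrid[0:d.shape[0],0:d.shape[1]]
    K=ci["K"]; P=np.stack([(u-K[0,2])/K[0,0]*d,(v-K[1,2])/K[1,1]*d,d],-1)
    return P@R.from_quat(ci["orientation"]).as_matrix().T+ci["origin"]
def cast(uv,z,ci):
    K=ci["K"]; uv=np.atleast_2d(np.asarray(uv,float))
    r=np.c_[(uv[:,0]-K[0,2])/K[0,0],(uv[:,1]-K[1,2])/K[1,1],np.ones(len(uv))]@R.from_quat(ci["orientation"]).as_matrix().T
    o=np.array(ci["origin"]); return (o+r*((z-o[2])/r[:,2])[:,None])[:,:2]
def blob(mask):
    c,_=cv2.findContours(mask.astype(np.uint8),cv2.RETR_EXTERNAL,cv2.CHAIN_APPROX_NONE)
    return max(c,key=cv2.contourArea)[:,0,:]
def rect(mask,z,ci):
    w=cast(blob(mask),z,ci); (c,s,a)=cv2.minAreaRect((w*1000).astype(np.float32))
    return np.array(c)/1000,np.array(s),a
E
python3 - <<'E'
from h import *
d=np.load("pics/top0.npy"); ci=camera_info("top"); X=cloud(d,ci); z=X[...,2]
p=cv2.imread("pics/top0.png")
def box(u0,u1,v0,v1):
    m=np.zeros(d.shape,bool); m[v0:v1,u0:u1]=1; return m
print("table z",np.median(z[60:100,220:320]))
for n,b,h in [("low",box(340,415,130,220),.082),("tall",box(425,520,212,290),.187),("tub",box(130,215,195,295),.091),("scale",box(330,420,125,225),.02),("riser",box(425,520,212,290),.075),("tray",box(130,215,195,295),.024),("bowl",box(240,305,120,185),.058),("mug",box(145,210,100,160),.092),("mill",box(455,500,130,170),.123),("spoon",box(330,362,240,310),.005)]:
    lo={"scale":.012,"riser":.06,"tray":.016,"bowl":.03,"mug":.05,"mill":.09,"spoon":.0035}.get(n,h-.012)
    m=b&(z>lo)&(z<h+.015 if n in("low","tall","tub") else z<.3)&(d>0)
    c,s,a=rect(m,h,ci); print(n,m.sum(),"z",np.median(z[m]).round(4),"c",c.round(4),"size",s.round(1),"ang",round(a,1),"mean",X[m][:,:2].mean(0).round(4))
# tray & riser by colour
E
```

```text
table z -0.0007867075075221885
low 577 z 0.0802 c [ 0.6428 -0.1313] size [61.4 63.1] ang 89.7 mean [ 0.6427 -0.1316]
tall 740 z 0.185 c [ 0.4301 -0.3462] size [59.7 64.7] ang 0.6 mean [ 0.4308 -0.3475]
tub 788 z 0.0898 c [0.4378 0.355 ] size [62.9 63.6] ang 22.9 mean [0.4379 0.3555]
scale 4482 z 0.0218 c [ 0.6174 -0.1324] size [189.6 149.8] ang 7.5 mean [ 0.6141 -0.1313]
riser 4995 z 0.0747 c [ 0.4354 -0.3481] size [191.3 139.6] ang 86.2 mean [ 0.4337 -0.341 ]
tray 2191 z 0.0258 c [0.4402 0.3538] size [151.3 199.4] ang 84.8 mean [0.438  0.3533]
bowl 1003 z 0.0493 c [0.6621 0.1198] size [131.2 132.4] ang 0.8 mean [0.6735 0.1234]
mug 683 z 0.0775 c [0.6979 0.35  ] size [126.6  77.4] ang 45.7 mean [0.7121 0.3628]
mill 272 z 0.1152 c [ 0.6684 -0.3706] size [38.3 44. ] ang 44.7 mean [ 0.6704 -0.3734]
spoon 185 z 0.0049 c [ 0.401  -0.0639] size [26.1 77.1] ang 63.5 mean [ 0.3905 -0.0659]
```

```bash
cat >> h.py <<'E'
def go(x,y,z,yaw=None,s=None):
    s=s or sense(); Rt=R.from_quat(s["tool_rot"]); M=Rt.as_matrix()
    cur=np.degrees(np.arctan2(M[1,0],M[0,0])); d=np.array([x,y,z])-s["tcp_pos"]
    t=M.T@d/0.1
    if yaw is None: yaw=cur
    tgt=R.from_euler("z",yaw,degrees=True)*R.from_quat([1,0,0,0])
    rv=(Rt.inv()*tgt).as_rotvec()/(2*np.pi)
    print("yaw",cur.round(2),"tcp",s["tcp_pos"].round(4),"t",round(s["t"],2),"gap",round(s["finger_gap"],3),"F",s["force"].round(1)); print(" shift",t.round(3),"turn",rv.round(4))
E
python3 - <<'E'
from h import *
d=np.load("pics/top0.npy"); ci=camera_info("top"); X=cloud(d,ci); p=cv2.imread("pics/top0.png")
g=cv2.cvtColor(p,cv2.COLOR_BGR2GRAY)
cv2.imwrite("pics/scale_zoom.png",cv2.resize(p[125:225,325:425],None,fx=6,fy=6,interpolation=cv2.INTER_CUBIC))
for a in (7.5,):
    for s in(1,-1): print(np.array([.6174,-.1324])+.02*np.array([np.cos(np.radians(a)),np.sin(np.radians(a))*s]))
go(.643,-.131,.29,0)
E
```

```text
[ 0.6372289  -0.12978948]
[ 0.6372289  -0.13501052]
yaw 18.67 tcp [ 0.2    -0.5914  0.2304] t 0.1 gap 0.998 F [ 0.2 -0.1 -0. ]
 shift [ 5.671 -2.945 -0.588] turn [-0.0003 -0.      0.0519]
```

View pics/scale_zoom.png

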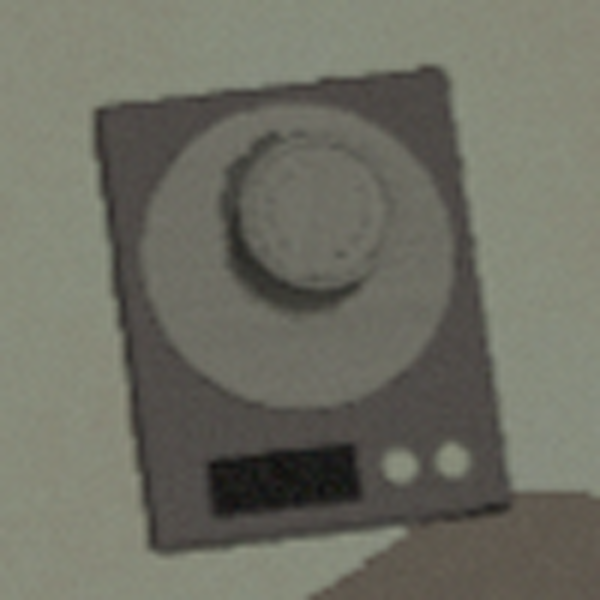

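The zoom shows the platform circle centred near zoom (298,256), which is top px about (374.6,167.6). The display is at the near end. Next I'll raise and square the tool.

```bash
python3 -m inch '[[-1,[0,0,-0.6],[0,0,0.052]],[-1,[0,0,-0.6],[0,0,0.052]],[-1,[0,0,-0.6],[0,0,0.052]],[-1,[0,0,-0.6],[0,0,0.052]]]' 50; python3 - <<'E'
from h import *
print(cast([374.6,167.6],.026,camera_info("top")))
go(.643,-.131,.29,0)
E
```

```text
t: 0.5
tcp_pos: [0.1999, -0.5913, 0.2903]
tool_rot: [1.0, 0.001, -0.0, -0.001]
force: [0.0, -0.7, -0.3]
finger_gap: 1.002
[[ 0.63720195 -0.1327837 ]]
yaw 0.08 tcp [ 0.1999 -0.5913  0.2903] t 0.5 gap 1.002 F [ 0.  -0.7 -0.3]
 shift [ 4.437 -4.597  0.011] turn [-0.0003  0.      0.0002]
```

```bash
A='x'; 
python3 -m inch '[[-1,[0.9,-0.9,0],[0,0,0]],[-1,[0.9,-0.9,0],[0,0,0]],[-1,[0.9,-0.9,0],[0,0,0]]]'
python3 -m inch '[[-1,[0.9,-0.9,0],[0,0,0]],[-1,[0.9,-0.9,0],[0,0,0]],[-1,[0.9,-0.9,0],[0,0,0]]]'
python3 -m inch '[[-1,[0.9,-0.9,0],[0,0,0]],[-1,[0.9,-0.9,0],[0,0,0]],[-1,[0.9,-0.9,0],[0,0,0]]]'
python3 -m inch '[[-1,[0.9,-0.9,0],[0,0,0]],[-1,[0.9,-0.9,0],[0,0,0]],[-1,[0.9,-0.9,0],[0,0,0]]]'
python3 -m inch '[[-1,[0.9,-0.9,0.5],[0,0,0]],[-1,[0.9,-0.9,0.5],[0,0,0]],[-1,[0.9,-0.9,0.5],[0,0,0]],[-1,[0.9,-0.9,0.5],[0,0,0]]]'
python3 - <<'E'
from h import *
go(.643,-.131,.1,0)
E
```

```text
t: 0.8
tcp_pos: [0.2914, -0.498, 0.2889]
tool_rot: [1.0, 0.001, -0.0, -0.003]
force: [0.1, -0.6, -0.1]
finger_gap: 0.999
t: 1.1
tcp_pos: [0.3814, -0.4081, 0.2892]
tool_rot: [1.0, 0.002, -0.001, -0.003]
force: [-0.2, -0.2, 0.0]
finger_gap: 1.002
t: 1.4
tcp_pos: [0.4714, -0.3185, 0.2892]
tool_rot: [1.0, 0.002, -0.001, -0.002]
force: [0.8, -0.6, 0.1]
finger_gap: 1.002
t: 1.7
tcp_pos: [0.5614, -0.2288, 0.289]
tool_rot: [1.0, 0.002, -0.001, -0.002]
force: [-0.9, -0.6, 0.0]
finger_gap: 1.001
t: 2.1
tcp_pos: [0.6505, -0.1376, 0.236]
tool_rot: [1.0, 0.003, -0.003, -0.002]
force: [-1.3, -0.3, -0.4]
finger_gap: 1.002
yaw 0.38 tcp [ 0.6505 -0.1376  0.236 ] t 2.1 gap 1.002 F [-1.3 -0.3 -0.4]
 shift [-0.065 -0.061  1.361] turn [-0.0007  0.0011  0.001 ]
```

```bash

python3 -m inch '[[-1,[-0.065,-0.061,0.2],[0,0,0]],[-1,[-0.065,-0.061,0.5],[0,0,0]],[-1,[-0.065,-0.061,0.5],[0,0,0]],[-1,[-0.065,-0.061,0.5],[0,0,0]],[-1,[-0.065,-0.061,0.5],[0,0,0]]]'
python3 - <<'E'
from h import *
go(.643,-.131,.038,0)
ci=camera_info("wrist"); p,d=snapshot("wrist"); cv2.imwrite("pics/w1.png",p)
X=cloud(d,ci); z=X[...,2]; m=(abs(z-.082)<.006)&(d>0)
c,s,a=rect(m,.082,ci); print(c,s,a,np.median(z[m]))
E
```

```text
t: 2.6
tcp_pos: [0.6446, -0.1373, 0.1924]
tool_rot: [1.0, -0.0, 0.001, 0.0]
force: [0.5, 0.6, 0.7]
finger_gap: 0.998
yaw -0.06 tcp [ 0.6446 -0.1373  0.1924] t 2.6 gap 0.998 F [0.5 0.6 0.7]
 shift [-0.018 -0.064  1.544] turn [ 0.0001 -0.0003 -0.0002]
[ 0.64496881 -0.13364447] [62.31951904 62.52768326] 89.88580322265625 0.08106500831520833
```

View pics/w1.png

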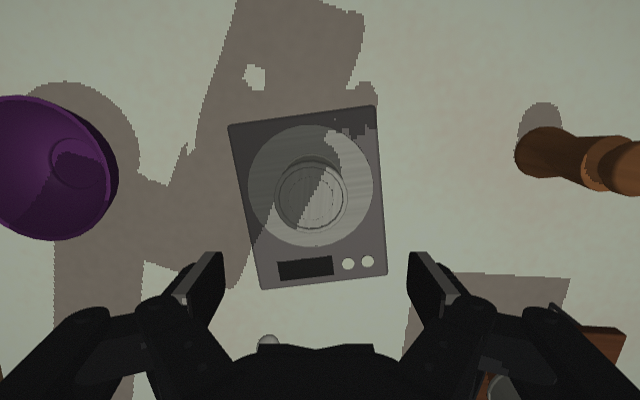

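The wrist view shows the low tin at px (311,196), centred between the fingers. Its position agrees with the top view within 3 mm, so I'll descend and grip.

```bash

python3 -m inch '[[-1,[0,-0.05,0.3],[0,0,0]],[-1,[0,-0.05,0.6],[0,0,0]],[-1,[0,-0.05,0.8],[0,0,0]],[-1,[0,-0.05,0.8],[0,0,0]],[-1,[0,-0.05,0.8],[0,0,0]]]'
python3 - <<'E'
from h import *
go(.644,-.1325,.038,0)
E
```

```text
t: 3.15
tcp_pos: [0.6448, -0.1319, 0.1125]
tool_rot: [1.0, -0.0, 0.001, 0.0]
force: [0.2, 0.5, 0.8]
finger_gap: 1.0
yaw -0.06 tcp [ 0.6448 -0.1319  0.1125] t 3.15 gap 1.0 F [0.2 0.5 0.8]
 shift [-0.009  0.005  0.745] turn [ 0.0001 -0.0003 -0.0002]
```

```bash

python3 -m inch '[[-1,[0,0,0.25],[0,0,0]],[-1,[0,0,0.5],[0,0,0]],[-1,[0,0,0.65],[0,0,0]],[-1,[0,0,0.74],[0,0,0]],[-1,[0,0,0.74],[0,0,0]],[-1,[0,0,0.74],[0,0,0]]]'
python3 -m inch '[[0,[0,0,0],[0,0,0]],[1,[0,0,0],[0,0,0]],[1,[0,0,0],[0,0,0]],[1,[0,0,0],[0,0,0]],[1,[0,0,0],[0,0,0]],[1,[0,0,0],[0,0,0]],[1,[0,0,0],[0,0,0]],[1,[0,0,0],[0,0,0]]]' 50
python3 - <<'E'
from h import *
go(.644,-.1325,.038,0)
E
```

```text
t: 3.75
tcp_pos: [0.6448, -0.1317, 0.0383]
tool_rot: [1.0, -0.0, 0.001, 0.0]
force: [1.0, 0.3, 0.3]
finger_gap: 1.001
t: 4.55
tcp_pos: [0.6451, -0.1319, 0.0388]
tool_rot: [1.0, -0.0, 0.001, 0.001]
force: [-0.2, -0.1, 6.6]
finger_gap: 0.739
yaw -0.05 tcp [ 0.6451 -0.1319  0.0388] t 4.55 gap 0.739 F [-0.2 -0.1  6.6]
 shift [-0.011  0.006  0.008] turn [ 0.0002 -0.0004 -0.0001]
```

```bash

python3 -m inch '[[1,[0,0,-0.1],[0,0,0]],[1,[0,0,-0.3],[0,0,0]],[1,[0,0,-0.5],[0,0,0]],[1,[0,0,-0.8],[0,0,0]],[1,[0,0,-0.8],[0,0,0]],[1,[0,0,-0.8],[0,0,0]]]'
python3 -m inch '[[1,[-0.2,-0.3,0],[0,0,0]],[1,[-0.4,-0.6,0],[0,0,0]],[1,[-0.6,-0.84,0],[0,0,0]],[1,[-0.6,-0.84,0],[0,0,0]]]'
python3 -m inch '[[1,[-0.2,-0.3,0],[0,0,0]],[1,[-0.4,-0.6,0],[0,0,0]],[1,[-0.6,-0.84,0],[0,0,0]],[1,[-0.6,-0.84,0],[0,0,0]]]'
python3 -m inch '[[1,[-0.2,-0.3,0],[0,0,0]],[1,[-0.4,-0.6,0],[0,0,0]],[1,[-0.6,-0.84,0],[0,0,0]],[1,[-0.6,-0.84,0],[0,0,0]],[1,[-0.6,-0.84,0],[0,0,0]]]'
python3 - <<'E'
from h import *
go(.47,.12,.013,0)
p,d=snapshot("scene"); cv2.imwrite("pics/s1.png",p)
E
```

```text
t: 5.15
tcp_pos: [0.644, -0.1313, 0.1178]
tool_rot: [1.0, -0.0, 0.0, 0.0]
force: [-0.3, 0.4, -1.9]
finger_gap: 0.743
t: 5.55
tcp_pos: [0.578, -0.0431, 0.1149]
tool_rot: [1.0, 0.001, -0.005, -0.002]
force: [0.6, -0.2, -1.4]
finger_gap: 0.738
t: 5.95
tcp_pos: [0.5189, 0.0396, 0.1157]
tool_rot: [1.0, 0.001, -0.004, -0.001]
force: [-0.2, -0.3, -1.5]
finger_gap: 0.74
t: 6.45
tcp_pos: [0.4647, 0.1207, 0.1168]
tool_rot: [1.0, 0.0, 0.0, 0.0]
force: [0.6, -0.7, -0.9]
finger_gap: 0.735
yaw 0.01 tcp [0.4647 0.1207 0.1168] t 6.45 gap 0.735 F [ 0.6 -0.7 -0.9]
 shift [0.053 0.007 1.038] turn [ 0. -0.  0.]
```

View pics/s1.png

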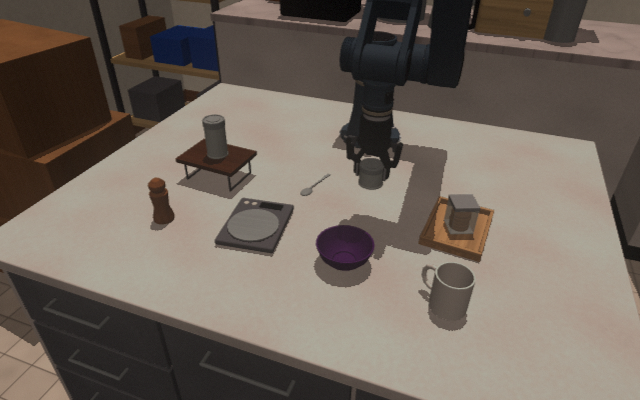

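The low tin is held at px (372,174) and the scale is clear. I'll lower it onto the open worktop.

```bash

python3 -m inch '[[1,[0,0,0.3],[0,0,0]],[1,[0,0,0.6],[0,0,0]],[1,[0,0,0.8],[0,0,0]],[1,[0,0,0.9],[0,0,0]],[1,[0,0,0.96],[0,0,0]],[1,[0,0,0.99],[0,0,0]],[1,[0,0,0.99],[0,0,0]],[1,[0,0,0.99],[0,0,0]]]'
python3 -m inch '[[1,[0,0,0.02],[0,0,0]],[1,[0,0,0.03],[0,0,0]],[1,[0,0,0.04],[0,0,0]],[1,[0,0,0.04],[0,0,0]]]'
```

```text
t: 7.3
tcp_pos: [0.4649, 0.1208, 0.019]
tool_rot: [1.0, -0.0, 0.001, -0.0]
force: [0.0, 0.2, -1.6]
finger_gap: 0.736
t: 7.7
tcp_pos: [0.4642, 0.1208, 0.0143]
tool_rot: [1.0, -0.0, 0.0, 0.0]
force: [-0.0, 0.0, -0.9]
finger_gap: 0.738
```

```bash

python3 -m inch '[[1,[0,0,0.01],[0,0,0]],[1,[0,0,0.015],[0,0,0]],[1,[0,0,0.015],[0,0,0]]]'
```

```text
t: 8.0
tcp_pos: [0.4642, 0.1208, 0.0128]
tool_rot: [1.0, -0.0, -0.0, -0.0]
force: [-0.7, -1.1, -0.8]
finger_gap: 0.737
```

```bash

python3 -m inch '[[1,[0,0,0.01],[0,0,0]],[1,[0,0,0.01],[0,0,0]],[1,[0,0,0.01],[0,0,0]]]'
```

```text
t: 8.3
tcp_pos: [0.4641, 0.1208, 0.0127]
tool_rot: [1.0, -0.0, 0.0, 0.0]
force: [-2.0, -0.0, 7.6]
finger_gap: 0.741
```

```bash

python3 -m inch '[[0.4,[0,0,0],[0,0,0]],[0,[0,0,0],[0,0,0]],[-0.5,[0,0,0],[0,0,0]],[-1,[0,0,0],[0,0,0]],[-1,[0,0,0],[0,0,0]],[-1,[0,0,0],[0,0,0]]]'
python3 -m inch '[[-1,[0,0,-0.2],[0,0,0]],[-1,[0,0,-0.5],[0,0,0]],[-1,[0,0,-1],[0,0,0]],[-1,[0,0,-1],[0,0,0]]]'
python3 -m inch '[[-1,[0,0,-0.5],[0,0,0]],[-1,[0,0,-1],[0,0,0]],[-1,[0,0,-1],[0,0,0]]]'
python3 -m inch '[[-1,[0,0.5,-0.4],[0,0,0]],[-1,[0,0.93,-0.4],[0,0,0]]]'
python3 -m inch '[[-1,[0,0.5,0],[0,0,0]],[-1,[0,0.93,0],[0,0,0]]]'
python3 -m inch '[[-1,[0,0.5,0],[0,0,0]],[-1,[0,0.93,0],[0,0,0]]]'
python3 -m inch '[[-1,[-0.15,0.5,0],[0,0,0]],[-1,[-0.3,0.93,0],[0,0,0]]]'
python3 -m inch '[[-1,[0,0.4,0],[0,0,0]],[-1,[0,0.7,0],[0,0,0]],[-1,[0,0.93,0],[0,0,0]],[-1,[0,0.93,0],[0,0,0]],[-1,[0,0.93,0],[0,0,0]]]'
python3 - <<'E'
from h import *
ci=camera_info("wrist"); p,d=snapshot("wrist"); cv2.imwrite("pics/w2.png",p)
X=cloud(d,ci); z=X[...,2]; m=(abs(z-.187)<.007)&(d>0)
c,s,a=rect(m,.187,ci); print(c,s,a,np.median(z[m]))
go(.431,-.347,.14,0)
p,d=snapshot("top"); cv2.imwrite("pics/t2.png",p)
E
```

```text
t: 8.9
tcp_pos: [0.4643, 0.1207, 0.0117]
tool_rot: [1.0, -0.001, -0.0, -0.0]
force: [0.1, -0.5, 0.2]
finger_gap: 0.999
t: 9.3
tcp_pos: [0.4679, 0.121, 0.1165]
tool_rot: [1.0, -0.0, 0.006, -0.0]
force: [-0.3, 0.2, 0.4]
finger_gap: 1.002
t: 9.6
tcp_pos: [0.4684, 0.121, 0.2167]
tool_rot: [1.0, -0.0, 0.006, -0.0]
force: [0.4, -0.3, 0.2]
finger_gap: 1.0
t: 9.8
tcp_pos: [0.4652, 0.0327, 0.2525]
tool_rot: [1.0, 0.002, 0.002, 0.0]
force: [0.6, -0.8, 1.0]
finger_gap: 1.002
t: 10.0
tcp_pos: [0.4637, -0.0625, 0.2505]
tool_rot: [1.0, -0.0, 0.0, 0.0]
force: [0.6, 0.6, -0.3]
finger_gap: 0.997
t: 10.2
tcp_pos: [0.4633, -0.1557, 0.2499]
tool_rot: [1.0, -0.001, -0.001, -0.0]
force: [0.4, 0.1, -0.4]
finger_gap: 1.001
t: 10.4
tcp_pos: [0.4331, -0.2484, 0.2497]
tool_rot: [1.0, -0.0, -0.0, -0.0]
force: [0.6, 0.1, 0.4]
finger_gap: 1.001
t: 10.9
tcp_pos: [0.4331, -0.339, 0.2496]
tool_rot: [1.0, -0.001, -0.001, -0.001]
force: [0.1, 0.9, -0.0]
finger_gap: 1.001
[ 0.43234259 -0.35062616] [60.96107864 61.36636734] 63.18476867675781 0.1856803689588313
yaw -0.06 tcp [ 0.4332 -0.3383  0.2498] t 10.95 gap 0.998 F [ 0.7 -0.7 -0.6]
 shift [-0.02   0.09   1.098] turn [-0.0004  0.0003 -0.0002]
```

View pics/w2.png

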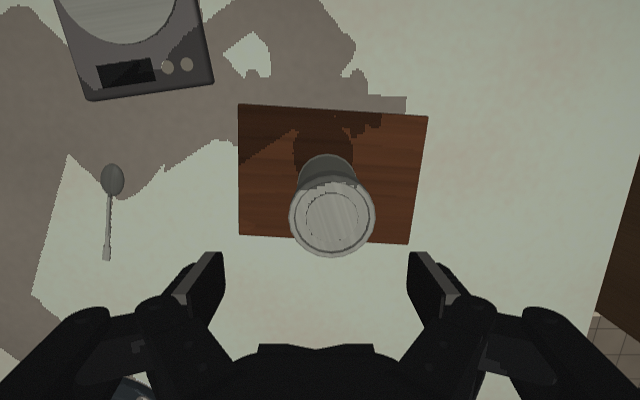

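View pics/t2.png

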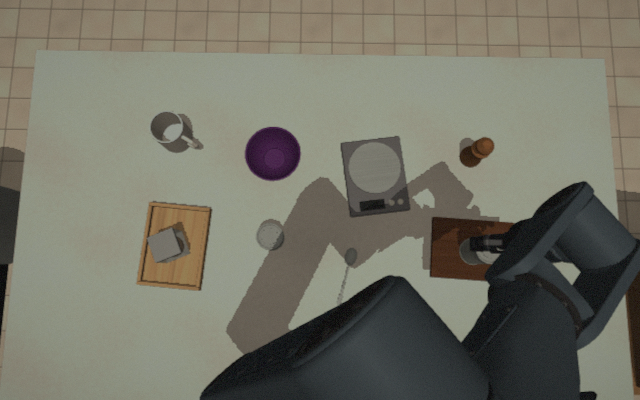

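The wrist view shows the tall tin's lid at px (332,216), and the top view shows the low tin parked upright at (271,234). I'll descend on the tall tin.

```bash

python3 -m inch '[[-1,[-0.02,0.1,0],[0,0,0]],[-1,[-0.02,0.1,0.2],[0,0,0]],[-1,[-0.02,0.1,0.4],[0,0,0]],[-1,[-0.02,0.1,0.4],[0,0,0]],[-1,[-0.02,0.1,0.4],[0,0,0]]]'
python3 -m inch '[[-1,[0,0,0.2],[0,0,0]],[-1,[0,0,0.4],[0,0,0]],[-1,[0,0,0.6],[0,0,0]],[-1,[0,0,0.7],[0,0,0]],[-1,[0,0,0.7],[0,0,0]],[-1,[0,0,0.7],[0,0,0]]]'
python3 -m inch '[[0,[0,0,0],[0,0,0]],[1,[0,0,0],[0,0,0]],[1,[0,0,0],[0,0,0]],[1,[0,0,0],[0,0,0]],[1,[0,0,0],[0,0,0]],[1,[0,0,0],[0,0,0]],[1,[0,0,0],[0,0,0]],[1,[0,0,0],[0,0,0]]]' 50
```

```text
t: 11.5
tcp_pos: [0.4319, -0.3494, 0.2112]
tool_rot: [1.0, -0.0, -0.0, -0.0]
force: [-0.3, 0.2, 0.2]
finger_gap: 1.002
t: 12.1
tcp_pos: [0.4324, -0.3502, 0.142]
tool_rot: [1.0, -0.0, 0.001, 0.001]
force: [-0.5, -0.5, -0.5]
finger_gap: 1.006
t: 12.9
tcp_pos: [0.4325, -0.3503, 0.1424]
tool_rot: [1.0, -0.001, 0.001, 0.001]
force: [-0.3, 0.8, 5.8]
finger_gap: 0.714
```

```bash

python3 -m inch '[[1,[0,0,-0.1],[0,0,0]],[1,[0,0,-0.3],[0,0,0]],[1,[0,0,-0.6],[0,0,0]],[1,[0,0,-0.6],[0,0,0]],[1,[0,0,-0.6],[0,0,0]]]'
python3 -m inch '[[1,[0.2,-0.2,0],[0,0,0]],[1,[0.4,-0.4,0],[0,0,0]],[1,[0.68,-0.72,0],[0,0,0]],[1,[0.68,-0.72,0],[0,0,0]]]'
python3 -m inch '[[1,[0.2,-0.2,0],[0,0,0]],[1,[0.4,-0.4,0],[0,0,0]],[1,[0.68,-0.72,0],[0,0,0]],[1,[0.68,-0.72,0],[0,0,0]]]'
python3 -m inch '[[1,[0.2,-0.2,0],[0,0,0]],[1,[0.4,-0.4,0],[0,0,0]],[1,[0.6,-0.6,0],[0,0,0]],[1,[0.68,-0.72,0],[0,0,0]],[1,[0.68,-0.72,0],[0,0,0]],[1,[0.68,-0.72,0],[0,0,0]]]'
python3 - <<'E'
from h import *
go(.638,-.132,.0934,0)
p,d=snapshot("scene"); cv2.imwrite("pics/s2.png",p)
E
```

```text
t: 13.4
tcp_pos: [0.4317, -0.3495, 0.2013]
tool_rot: [1.0, -0.0, 0.0, 0.0]
force: [-0.3, 0.8, -2.6]
finger_gap: 0.714
t: 13.8
tcp_pos: [0.5012, -0.2731, 0.1991]
tool_rot: [1.0, 0.002, -0.001, -0.002]
force: [-1.2, -0.9, -2.2]
finger_gap: 0.716
t: 14.2
tcp_pos: [0.5694, -0.202, 0.1993]
tool_rot: [1.0, 0.002, -0.0, -0.001]
force: [-0.5, -1.7, -2.2]
finger_gap: 0.712
t: 14.8
tcp_pos: [0.6346, -0.1343, 0.2001]
tool_rot: [1.0, -0.0, -0.001, 0.0]
force: [0.4, 0.7, -2.1]
finger_gap: 0.713
yaw -0.03 tcp [ 0.6346 -0.1343  0.2001] t 14.8 gap 0.713 F [ 0.4  0.7 -2.1]
 shift [ 0.037 -0.023  1.067] turn [ 0.      0.0004 -0.0001]
```

View pics/s2.png

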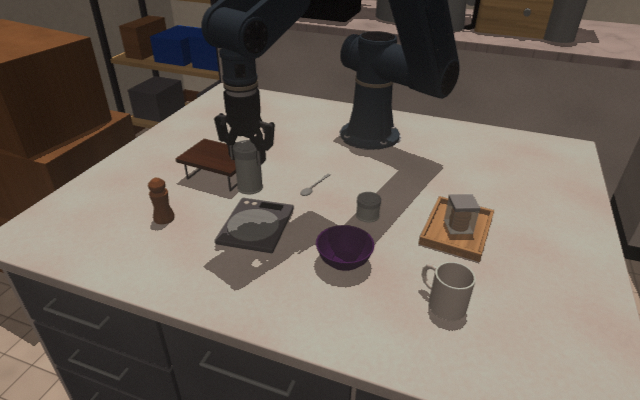

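The tall tin hangs straight in the gripper, at px (248,165) over the scale. The low tin is parked at (369,207). Next I'll lower the tall tin.

```bash

python3 -m inch '[[1,[0.04,-0.02,0.2],[0,0,0]],[1,[0.04,-0.02,0.5],[0,0,0]],[1,[0.04,-0.02,0.8],[0,0,0]],[1,[0.04,-0.02,0.95],[0,0,0]],[1,[0.04,-0.02,1],[0,0,0]],[1,[0.04,-0.02,1],[0,0,0]],[1,[0.04,-0.02,1],[0,0,0]]]'
python3 -m inch '[[1,[0,0,0.015],[0,0,0]],[1,[0,0,0.03],[0,0,0]],[1,[0,0,0.045],[0,0,0]],[1,[0,0,0.045],[0,0,0]]]'
```

```text
t: 15.55
tcp_pos: [0.641, -0.1325, 0.1025]
tool_rot: [1.0, -0.001, 0.001, 0.001]
force: [0.8, 0.0, -2.3]
finger_gap: 0.717
t: 15.95
tcp_pos: [0.6399, -0.1317, 0.0966]
tool_rot: [1.0, -0.0, -0.0, 0.0]
force: [-0.1, -0.0, -2.8]
finger_gap: 0.717
```

```bash

python3 -m inch '[[1,[-0.01,0,0.01],[0,0,0]],[1,[-0.01,0,0.02],[0,0,0]],[1,[-0.01,0,0.02],[0,0,0]]]'
python3 -m inch '[[1,[0,0,0.01],[0,0,0]],[1,[0,0,0.01],[0,0,0]],[1,[0,0,0.01],[0,0,0]]]'
```

```text
t: 16.25
tcp_pos: [0.6388, -0.1317, 0.0943]
tool_rot: [1.0, -0.0, -0.0, -0.0]
force: [-0.1, 0.5, -2.4]
finger_gap: 0.718
t: 16.55
tcp_pos: [0.639, -0.1318, 0.0936]
tool_rot: [1.0, -0.0, 0.0, 0.0]
force: [-0.3, -0.3, -1.4]
finger_gap: 0.714
```

```bash

python3 -m inch '[[1,[0,0,0.01],[0,0,0]],[1,[0,0,0.01],[0,0,0]],[1,[0,0,0.01],[0,0,0]]]'
```

```text
t: 16.85
tcp_pos: [0.6391, -0.1318, 0.0935]
tool_rot: [1.0, -0.0, 0.0, 0.0]
force: [-1.1, 0.6, 4.9]
finger_gap: 0.714
```

```bash

python3 -m inch '[[0.4,[0,0,0],[0,0,0]],[0,[0,0,0],[0,0,0]],[-0.5,[0,0,0],[0,0,0]],[-1,[0,0,0],[0,0,0]],[-1,[0,0,0],[0,0,0]],[-1,[0,0,0],[0,0,0]]]'
python3 -m inch '[[-1,[0,0,-0.1],[0,0,0]],[-1,[0,0,-0.4],[0,0,0]],[-1,[0,0,-0.7],[0,0,0]],[-1,[0,0,-1],[0,0,0]],[-1,[0,0,-1],[0,0,0]]]'
python3 -m inch '[[-1,[-0.2,-0.4,-0.2],[0,0,0]],[-1,[-0.4,-0.97,-0.2],[0,0,0]],[-1,[-0.4,-0.97,-0.2],[0,0,0]]]'
python3 -m inch '[[-1,[-0.2,-0.48,0],[0,0,0]],[-1,[-0.4,-0.97,0],[0,0,0]],[-1,[-0.4,-0.97,0],[0,0,0]]]'
python3 -m inch '[[-1,[-0.2,-0.48,0],[0,0,0]],[-1,[-0.4,-0.97,0],[0,0,0]],[-1,[-0.4,-0.97,0],[0,0,0]]]'
python3 -m inch '[[-1,[-0.2,-0.48,0],[0,0,0]],[-1,[-0.4,-0.97,0],[0,0,0]],[-1,[-0.4,-0.97,0],[0,0,0]]]'
python3 -m inch '[[-1,[-0.2,-0.48,0],[0,0,-0.02]],[-1,[-0.4,-0.97,0],[0,0,-0.04]],[-1,[-0.4,-0.97,0],[0,0,-0.0636]],[-1,[-0.4,-0.97,0],[0,0,-0.0636]],[-1,[-0.4,-0.97,0],[0,0,-0.0636]],[-1,[-0.4,-0.97,0],[0,0,-0.0636]]]'
python3 - <<'E'
from h import *
ci=camera_info("wrist"); p,d=snapshot("wrist"); cv2.imwrite("pics/w3.png",p)
X=cloud(d,ci); z=X[...,2]; m=(abs(z-.091)<.006)&(d>0)
c,s,a=rect(m,.091,ci); print("tub",c,s,a,np.median(z[m]))
m=(z>.014)&(z<.2)&(d>0)&(abs(X[...,0]-.44)<.15)&(abs(X[...,1]-.354)<.15); c,s,a=rect(m,.024,ci); print("tray",c,s,a)
go(.438,.355,.15,22.9)
p,d=snapshot("top"); cv2.imwrite("pics/t3.png",p); ci=camera_info("top");X=cloud(d,ci); z=X[...,2]
b=np.zeros(d.shape,bool);b[120:220,335:425]=1
m=b&(abs(z-.138)<.01); c,s,a=rect(m,.138,ci); print("tall on scale",c,s,np.median(z[m]))
E
```

```text
t: 17.45
tcp_pos: [0.639, -0.1318, 0.0923]
tool_rot: [1.0, -0.0, -0.0, -0.0]
force: [-0.0, -0.2, -0.1]
finger_gap: 1.002
t: 17.95
tcp_pos: [0.6423, -0.133, 0.1985]
tool_rot: [1.0, -0.0, 0.005, 0.002]
force: [0.4, -0.4, 0.6]
finger_gap: 0.999
t: 18.25
tcp_pos: [0.5961, -0.0304, 0.2128]
tool_rot: [1.0, 0.001, -0.001, -0.001]
force: [-0.6, 0.5, -0.6]
finger_gap: 1.001
t: 18.55
tcp_pos: [0.5555, 0.0667, 0.212]
tool_rot: [1.0, 0.002, -0.002, -0.001]
force: [0.4, -0.5, -0.2]
finger_gap: 0.999
t: 18.85
tcp_pos: [0.5166, 0.1628, 0.2122]
tool_rot: [1.0, 0.002, -0.001, -0.001]
force: [-0.4, -0.3, 0.4]
finger_gap: 1.001
t: 19.15
tcp_pos: [0.4776, 0.2595, 0.2124]
tool_rot: [1.0, 0.002, -0.0, -0.0]
force: [0.1, -0.2, 0.2]
finger_gap: 1.002
t: 19.75
tcp_pos: [0.4406, 0.3519, 0.2125]
tool_rot: [0.981, 0.196, 0.0, 0.0]
force: [0.6, -0.2, -0.1]
finger_gap: 0.999
tub [0.43915738 0.35599731] [62.22867966 61.39397049] 22.910303115844727 0.09051153466024014
tray [0.44106885 0.3541322 ] [148.89810181 198.54164124] 84.76380157470703
yaw 22.62 tcp [0.4405 0.352  0.2125] t 19.8 gap 1.003 F [ 0.4 -0.2  0.5]
 shift [-0.011 -0.038  0.625] turn [ 0.0001  0.     -0.0008]
tall on scale [ 0.63702362 -0.12936275] [60.26305008 61.56511688] 0.13608038227709912
```

View pics/w3.png

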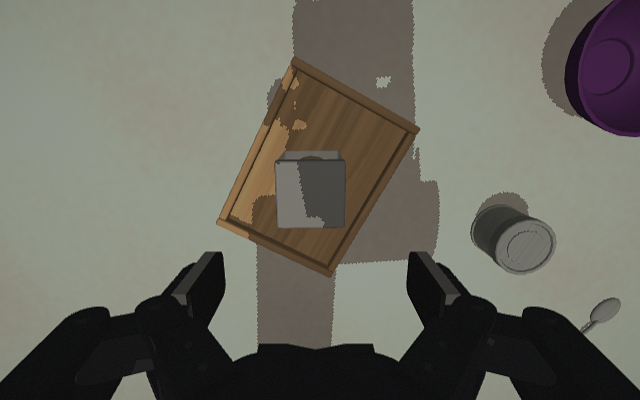

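View pics/t3.png

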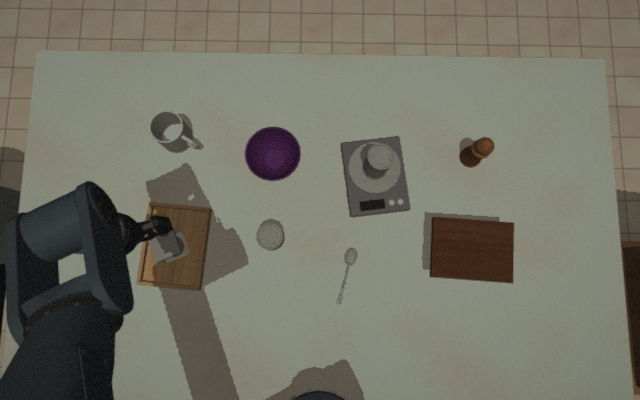

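The tall tin stands on the scale within about 3 mm of its centre. The tub, at wrist px (311,194), is square to the jaws, so I'll go down on it.

```bash

python3 -m inch '[[-1,[-0.01,-0.04,0.3],[0,0,0]],[-1,[-0.01,-0.04,0.6],[0,0,0]],[-1,[-0.01,-0.04,0.8],[0,0,0]],[-1,[-0.01,-0.04,0.8],[0,0,0]],[-1,[-0.01,-0.04,0.8],[0,0,0]]]'
python3 -m inch '[[-1,[0,0,0.3],[0,0,0]],[-1,[0,0,0.5],[0,0,0]],[-1,[0,0,0.7],[0,0,0]],[-1,[0,0,0.85],[0,0,0]],[-1,[0,0,0.9],[0,0,0]],[-1,[0,0,0.9],[0,0,0]],[-1,[0,0,0.9],[0,0,0]]]'
python3 -m inch '[[0,[0,0,0],[0,0,0]],[1,[0,0,0],[0,0,0]],[1,[0,0,0],[0,0,0]],[1,[0,0,0],[0,0,0]],[1,[0,0,0],[0,0,0]],[1,[0,0,0],[0,0,0]],[1,[0,0,0],[0,0,0]],[1,[0,0,0],[0,0,0]]]' 45
```

```text
t: 20.35
tcp_pos: [0.4376, 0.3562, 0.1327]
tool_rot: [0.98, 0.197, -0.0, 0.0]
force: [-0.4, 0.1, 1.1]
finger_gap: 1.005
t: 21.05
tcp_pos: [0.438, 0.3571, 0.0438]
tool_rot: [0.98, 0.198, 0.001, -0.0]
force: [0.0, 0.1, 0.6]
finger_gap: 1.001
t: 21.85
tcp_pos: [0.4377, 0.3571, 0.0437]
tool_rot: [0.98, 0.198, 0.001, -0.0]
force: [0.1, -0.6, 5.5]
finger_gap: 0.725
```

```bash

python3 -m inch '[[1,[0,0,-0.1],[0,0,0]],[1,[0,0,-0.4],[0,0,0]],[1,[0,0,-0.8],[0,0,0]],[1,[0,0,-1],[0,0,0.02]],[1,[0,0,-1],[0,0,0.04]],[1,[0,0,-1],[0,0,0.0638]],[1,[0,0,-1],[0,0,0.0638]],[1,[0,0,-1],[0,0,0.0638]]]'
python3 -m inch '[[1,[0,0.3,-0.2],[0,0,0]],[1,[0,0.6,-0.4],[0,0,0]],[1,[0,0.95,-0.4],[0,0,0]],[1,[0,0.95,-0.4],[0,0,0]]]'
python3 -m inch '[[1,[0,0.4,0],[0,0,0]],[1,[0,0.7,0],[0,0,0]],[1,[0,1,0],[0,0,0]]]'
python3 -m inch '[[1,[0,0.4,0],[0,0,0]],[1,[0,0.7,0],[0,0,0]],[1,[0,1,0],[0,0,0]]]'
python3 -m inch '[[1,[0,0.4,0],[0,0,0]],[1,[0,0.7,0],[0,0,0]],[1,[0,1,0],[0,0,0]]]'
python3 -m inch '[[1,[0,0.4,0],[0,0,0]],[1,[0,0.7,0],[0,0,0]],[1,[0,1,0],[0,0,0]]]'
python3 -m inch '[[1,[0,0.4,0],[0,0,0]],[1,[0,0.7,0],[0,0,0]],[1,[0,1,0],[0,0,0]]]'
python3 -m inch '[[1,[0,0.4,0],[0,0,0]],[1,[0,0.7,0],[0,0,0]],[1,[0,1,0],[0,0,0]],[1,[0,1,0],[0,0,0]],[1,[0,1,0],[0,0,0]]]'
python3 - <<'E'
from h import *
go(.4365,-.3495,.1097,0)
p,d=snapshot("scene"); cv2.imwrite("pics/s3.png",p)
E
```

```text
t: 22.65
tcp_pos: [0.4366, 0.3565, 0.1425]
tool_rot: [1.0, 0.0, -0.0, 0.0]
force: [0.1, 0.7, -2.0]
finger_gap: 0.722
t: 23.05
tcp_pos: [0.436, 0.2586, 0.1828]
tool_rot: [1.0, -0.001, -0.001, 0.001]
force: [-0.4, -0.3, -1.7]
finger_gap: 0.722
t: 23.35
tcp_pos: [0.4363, 0.1611, 0.1823]
tool_rot: [1.0, 0.0, -0.0, -0.0]
force: [0.9, -0.4, -1.8]
finger_gap: 0.72
t: 23.65
tcp_pos: [0.4363, 0.0608, 0.1824]
tool_rot: [1.0, -0.0, -0.0, -0.0]
force: [-0.7, -0.4, -2.4]
finger_gap: 0.722
t: 23.95
tcp_pos: [0.4362, -0.0393, 0.1824]
tool_rot: [1.0, -0.0, -0.0, -0.0]
force: [1.0, -0.8, -1.8]
finger_gap: 0.721
t: 24.25
tcp_pos: [0.436, -0.1394, 0.1823]
tool_rot: [1.0, -0.0, -0.0, -0.0]
force: [0.3, 0.1, -1.4]
finger_gap: 0.719
t: 24.55
tcp_pos: [0.4358, -0.2394, 0.1822]
tool_rot: [1.0, -0.0, -0.0, -0.0]
force: [0.4, 0.8, -1.8]
finger_gap: 0.721
t: 25.05
tcp_pos: [0.4353, -0.3381, 0.1818]
tool_rot: [1.0, -0.001, -0.0, -0.001]
force: [0.2, 1.0, -2.7]
finger_gap: 0.719
yaw -0.11 tcp [ 0.4353 -0.3381  0.1818] t 25.05 gap 0.719 F [ 0.2  1.  -2.7]
 shift [0.013 0.115 0.721] turn [-0.0003  0.0001 -0.0003]
```

View pics/s3.png

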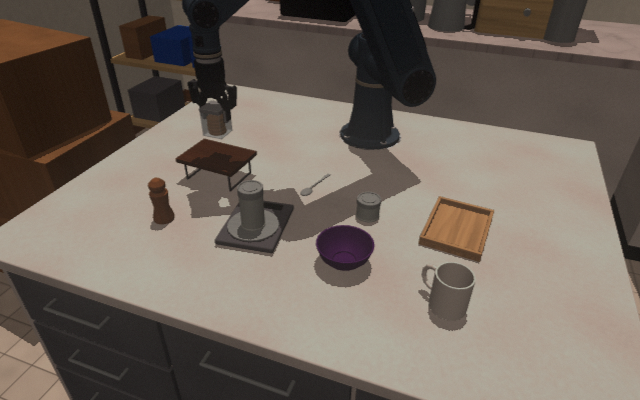

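The tub hangs upright over the riser at px (215,120), and the tall tin stands on the scale at (252,208). I'll lower the tub.

```bash

python3 -m inch '[[1,[0.01,0.11,0.1],[0,0,0]],[1,[0.01,0.11,0.3],[0,0,0]],[1,[0.01,0.11,0.5],[0,0,0]],[1,[0.01,0.11,0.62],[0,0,0]],[1,[0.01,0.11,0.67],[0,0,0]],[1,[0.01,0.11,0.67],[0,0,0]],[1,[0.01,0.11,0.67],[0,0,0]]]'
python3 -m inch '[[1,[0,0,0.015],[0,0,0]],[1,[0,0,0.03],[0,0,0]],[1,[0,0,0.03],[0,0,0]],[1,[0,0,0.03],[0,0,0]]]'
```

```text
t: 25.8
tcp_pos: [0.4369, -0.3496, 0.116]
tool_rot: [1.0, -0.001, 0.0, 0.0]
force: [1.3, 0.5, -2.0]
finger_gap: 0.718
t: 26.2
tcp_pos: [0.4365, -0.3494, 0.1128]
tool_rot: [1.0, -0.001, 0.0, 0.0]
force: [-0.4, 0.0, -1.8]
finger_gap: 0.718
```

```bash

python3 -m inch '[[1,[0,0,0.01],[0,0,0]],[1,[0,0,0.02],[0,0,0]],[1,[0,0,0.02],[0,0,0]]]'
python3 -m inch '[[1,[0,0,0.01],[0,0,0]],[1,[0,0,0.01],[0,0,0]],[1,[0,0,0.01],[0,0,0]]]'
```

```text
t: 26.5
tcp_pos: [0.4363, -0.3492, 0.1104]
tool_rot: [1.0, -0.001, -0.0, -0.0]
force: [0.2, 0.5, -1.9]
finger_gap: 0.718
t: 26.8
tcp_pos: [0.4365, -0.3494, 0.1098]
tool_rot: [1.0, -0.001, 0.0, 0.0]
force: [-0.5, 0.0, 1.3]
finger_gap: 0.721
```

```bash

python3 -m inch '[[0.4,[0,0,0],[0,0,0]],[0,[0,0,0],[0,0,0]],[-0.5,[0,0,0],[0,0,0]],[-1,[0,0,0],[0,0,0]],[-1,[0,0,0],[0,0,0]],[-1,[0,0,0],[0,0,0]]]'
python3 -m inch '[[-1,[0,0,-0.1],[0,0,0]],[-1,[0,0,-0.4],[0,0,0]],[-1,[0,0,-0.7],[0,0,0]],[-1,[0,0,-1],[0,0,0]],[-1,[0,0,-1],[0,0,0]]]'
python3 -m inch '[[-1,[0,-0.5,0],[0,0,0]],[-1,[0,-0.94,0],[0,0,0]],[-1,[0,-0.94,0],[0,0,0]]]'
python3 -m inch '[[-1,[0,-0.5,0],[0,0,0]],[-1,[0,-0.94,0],[0,0,0]],[-1,[0,-0.94,0],[0,0,0]]]'
python3 -m inch '[[-1,[0,-0.5,0],[0,0,0]],[-1,[0,-0.94,0],[0,0,0]],[-1,[0,-0.94,0],[0,0,0]]]'
python3 -m inch '[[-1,[0,-0.5,0],[0,0,0]],[-1,[0,-0.94,0],[0,0,0]],[-1,[0,-0.94,0],[0,0,0]]]'
python3 -m inch '[[-1,[0.2,-0.5,0.2],[0,0,0]],[-1,[0.28,-0.94,0.5],[0,0,0]],[-1,[0.28,-0.94,0.5],[0,0,0]],[-1,[0.28,-0.94,0.5],[0,0,0]],[-1,[0.28,-0.94,0.5],[0,0,0]]]'
python3 - <<'E'
from h import *
ci=camera_info("wrist"); p,d=snapshot("wrist"); cv2.imwrite("pics/w4.png",p)
X=cloud(d,ci); z=X[...,2]; m=(abs(z-.056)<.006)&(d>0)&(np.hypot(X[...,0]-.464,X[...,1]-.121)<.06)
c,s,a=rect(m,.056,ci); print("low",c,s,a,np.median(z[m]))
go(.464,.121,.0125,0)
p,d=snapshot("top"); cv2.imwrite("pics/t4.png",p); ci=camera_info("top");X=cloud(d,ci); z=X[...,2]
b=np.zeros(d.shape,bool);b[205:290,425:525]=1
m=b&(abs(z-.157)<.012); c,s,a=rect(m,.157,ci); print("tub on riser",c,s,a,np.median(z[m]))
m=b&(z>.06); c,s,a=rect(m,.075,ci); print("riser",c,s,a)
E
```

```text
t: 27.4
tcp_pos: [0.4365, -0.3493, 0.1095]
tool_rot: [1.0, -0.001, 0.0, 0.0]
force: [0.2, -0.2, -0.0]
finger_gap: 1.0
t: 27.9
tcp_pos: [0.4386, -0.3516, 0.2146]
tool_rot: [1.0, -0.001, 0.003, 0.004]
force: [0.1, -0.5, -0.7]
finger_gap: 0.997
t: 28.2
tcp_pos: [0.4343, -0.2491, 0.2089]
tool_rot: [1.0, 0.001, -0.002, -0.003]
force: [-0.5, -0.2, 0.7]
finger_gap: 1.002
t: 28.5
tcp_pos: [0.4347, -0.1564, 0.209]
tool_rot: [1.0, 0.001, -0.002, -0.002]
force: [0.2, -1.0, -1.3]
finger_gap: 1.003
t: 28.8
tcp_pos: [0.4357, -0.0637, 0.2092]
tool_rot: [1.0, 0.001, -0.001, -0.001]
force: [-0.4, -0.1, -0.7]
finger_gap: 0.998
t: 29.1
tcp_pos: [0.4369, 0.0295, 0.2095]
tool_rot: [1.0, 0.002, -0.0, -0.0]
force: [-0.2, -1.0, -0.4]
finger_gap: 0.999
t: 29.6
tcp_pos: [0.466, 0.1192, 0.1597]
tool_rot: [1.0, -0.001, 0.0, 0.0]
force: [-0.5, -0.9, 0.2]
finger_gap: 1.003
low [0.46466611 0.12026925] [62.52041245 63.06642914] 89.79554748535156 0.0546541246068499
yaw -0.2 tcp [0.4661 0.119  0.16  ] t 29.65 gap 1.001 F [ 0.5 -0.2 -0.7]
 shift [-0.023 -0.02   1.475] turn [ 0.0001 -0.0002 -0.0006]
tub on riser [ 0.43570511 -0.34587347] [61.67816925 64.55352783] 0.5309903025627136 0.15584636438025273
riser [ 0.43599011 -0.34795624] [193.67585754 140.66999817] 86.23251342773438
```

View pics/t4.png

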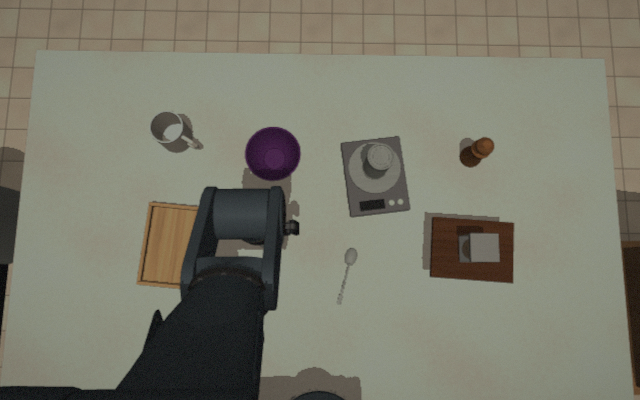

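View pics/w4.png

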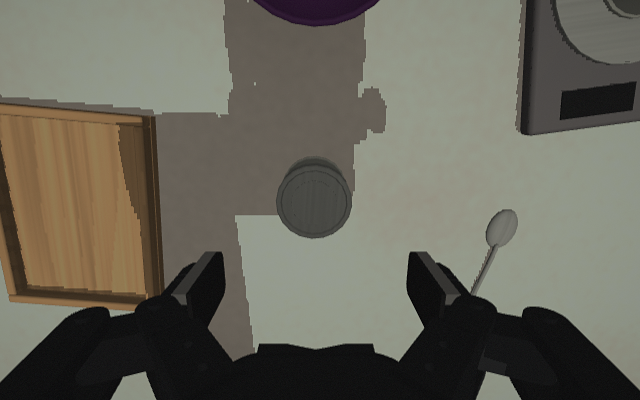

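The tub is on the riser about 2 mm off centre, at px (485,248). The low tin is at wrist px (314,201), so I'll pick it up.

```bash

python3 -m inch '[[-1,[-0.02,-0.02,0.2],[0,0,0]],[-1,[-0.02,-0.02,0.5],[0,0,0]],[-1,[-0.02,-0.02,0.75],[0,0,0]],[-1,[-0.02,-0.02,0.75],[0,0,0]],[-1,[-0.02,-0.02,0.75],[0,0,0]]]'
python3 -m inch '[[-1,[0,0,0.2],[0,0,0]],[-1,[0,0,0.4],[0,0,0]],[-1,[0,0,0.6],[0,0,0]],[-1,[0,0,0.7],[0,0,0]],[-1,[0,0,0.7],[0,0,0]],[-1,[0,0,0.7],[0,0,0]]]'
python3 -m inch '[[0,[0,0,0],[0,0,0]],[1,[0,0,0],[0,0,0]],[1,[0,0,0],[0,0,0]],[1,[0,0,0],[0,0,0]],[1,[0,0,0],[0,0,0]],[1,[0,0,0],[0,0,0]],[1,[0,0,0],[0,0,0]],[1,[0,0,0],[0,0,0]]]' 50
python3 -m inch '[[1,[0,0,-0.1],[0,0,0]],[1,[0,0,-0.4],[0,0,0]],[1,[0,0,-0.8],[0,0,0]],[1,[0,0,-0.8],[0,0,0]],[1,[0,0,-0.8],[0,0,0]]]'
python3 - <<'E'
from h import *
go(.441,.354,.1,0)
E
```

```text
t: 30.2
tcp_pos: [0.4639, 0.1217, 0.0852]
tool_rot: [1.0, -0.002, 0.0, 0.0]
force: [0.6, -0.3, -0.0]
finger_gap: 1.0
t: 30.8
tcp_pos: [0.4642, 0.1225, 0.0155]
tool_rot: [1.0, -0.001, 0.001, -0.0]
force: [-0.3, -0.1, 0.6]
finger_gap: 1.001
t: 31.6
tcp_pos: [0.4642, 0.1226, 0.0158]
tool_rot: [1.0, -0.001, 0.001, 0.0]
force: [-0.8, -0.2, 6.0]
finger_gap: 0.74
t: 32.1
tcp_pos: [0.4639, 0.1227, 0.0958]
tool_rot: [1.0, -0.001, 0.001, -0.0]
force: [0.8, 0.1, -1.6]
finger_gap: 0.737
yaw -0.11 tcp [0.4639 0.1227 0.0958] t 32.1 gap 0.737 F [ 0.8  0.1 -1.6]
 shift [-0.234 -2.312 -0.042] turn [-0.     -0.0004 -0.0003]
```

```bash

python3 -m inch '[[1,[0,-0.3,0],[0,0,0]],[1,[0,-0.6,0],[0,0,0]],[1,[-0.08,-0.77,0],[0,0,0]]]'
python3 -m inch '[[1,[0,-0.3,0],[0,0,0]],[1,[0,-0.6,0],[0,0,0]],[1,[-0.08,-0.77,0],[0,0,0]]]'
python3 -m inch '[[1,[0,-0.3,0],[0,0,0]],[1,[0,-0.6,0],[0,0,0]],[1,[-0.08,-0.77,0],[0,0,0]],[1,[-0.08,-0.77,0],[0,0,0]],[1,[-0.08,-0.77,0],[0,0,0]]]'
python3 -m inch '[[1,[0,0,0.2],[0,0,0]],[1,[0,0,0.4],[0,0,0]],[1,[0,0,0.6],[0,0,0]],[1,[0,0,0.64],[0,0,0]],[1,[0,0,0.64],[0,0,0]],[1,[0,0,0.64],[0,0,0]]]'
python3 - <<'E'
from h import *
go(.441,.354,.0248,0)
E
```

```text
t: 32.4
tcp_pos: [0.4559, 0.201, 0.0934]
tool_rot: [1.0, -0.001, -0.0, -0.0]
force: [-0.3, 0.3, -2.0]
finger_gap: 0.732
t: 32.7
tcp_pos: [0.4479, 0.2784, 0.0932]
tool_rot: [1.0, -0.001, -0.0, -0.0]
force: [-0.4, -1.2, -1.8]
finger_gap: 0.738
t: 33.2
tcp_pos: [0.4386, 0.3531, 0.0931]
tool_rot: [1.0, -0.0, -0.002, 0.001]
force: [0.5, 0.4, -2.4]
finger_gap: 0.739
t: 33.8
tcp_pos: [0.4405, 0.3534, 0.031]
tool_rot: [1.0, -0.001, 0.0, -0.0]
force: [-0.1, -0.6, -1.3]
finger_gap: 0.736
yaw -0.17 tcp [0.4405 0.3534 0.031 ] t 33.8 gap 0.736 F [-0.1 -0.6 -1.3]
 shift [ 0.005 -0.006  0.062] turn [-0.     -0.0001 -0.0005]
```

```bash

python3 -m inch '[[1,[0,0,0.015],[0,0,0]],[1,[0,0,0.03],[0,0,0]],[1,[0,0,0.04],[0,0,0]],[1,[0,0,0.04],[0,0,0]]]'
python3 -m inch '[[1,[0,0,0.01],[0,0,0]],[1,[0,0,0.01],[0,0,0]],[1,[0,0,0.01],[0,0,0]]]'
```

```text
t: 34.2
tcp_pos: [0.44, 0.3537, 0.0267]
tool_rot: [1.0, -0.001, 0.0, -0.0]
force: [-0.5, 0.1, -1.9]
finger_gap: 0.736
t: 34.5
tcp_pos: [0.4399, 0.3537, 0.0255]
tool_rot: [1.0, -0.001, -0.0, 0.0]
force: [-0.1, 0.1, -1.1]
finger_gap: 0.736
```

```bash

python3 -m inch '[[1,[0,0,0.01],[0,0,0]],[1,[0,0,0.01],[0,0,0]],[1,[0,0,0.01],[0,0,0]]]'
```

```text
t: 34.8
tcp_pos: [0.44, 0.3538, 0.0249]
tool_rot: [1.0, -0.001, 0.0, -0.0]
force: [-1.2, -1.1, 3.2]
finger_gap: 0.743
```

Contact. I'll release, back off and check.

```bash

python3 -m inch '[[0.4,[0,0,0],[0,0,0]],[0,[0,0,0],[0,0,0]],[-0.5,[0,0,0],[0,0,0]],[-1,[0,0,0],[0,0,0]],[-1,[0,0,0],[0,0,0]],[-1,[0,0,0],[0,0,0]]]'
python3 -m inch '[[-1,[0,0,-0.1],[0,0,0]],[-1,[0,0,-0.4],[0,0,0]],[-1,[0,0,-0.8],[0,0,0]],[-1,[0,0,-1],[0,0,0]],[-1,[0,0,-1],[0,0,0]]]'
python3 -m inch '[[-1,[0,0.4,-0.4],[0,0,0]],[-1,[0,0.8,-0.9],[0,0,0]],[-1,[0,1,-0.9],[0,0,0]]]'
python3 -m inch '[[-1,[0,0.4,0],[0,0,0]],[-1,[0,0.8,0],[0,0,0]],[-1,[0,1,0],[0,0,0]]]'
python3 -m inch '[[-1,[0,0.4,0],[0,0,0]],[-1,[0,0.8,0],[0,0,0]],[-1,[0,1,0],[0,0,0]],[-1,[0,1,0],[0,0,0]],[-1,[0,1,0],[0,0,0]]]'
python3 - <<'E'
from h import *
p,d=snapshot("scene"); cv2.imwrite("pics/s5.png",p)
p,d=snapshot("top"); cv2.imwrite("pics/t5.png",p); ci=camera_info("top")
d0=np.load("pics/top0.npy")
def box(u0,u1,v0,v1):
    m=np.zeros(d.shape,bool); m[v0:v1,u0:u1]=1; return m
for n,b,h,lo,hi in [("low",box(130,215,195,295),.065,.053,.08),("tray",box(130,215,195,295),.024,.016,.2),("tall",box(340,415,130,220),.138,.126,.15),("scale",box(330,420,125,225),.02,.012,.3),("tub",box(425,520,212,290),.157,.145,.17),("riser",box(425,520,212,290),.075,.06,.3),("bowl",box(240,305,120,185),.058,.03,.3),("mug",box(145,210,100,160),.092,.05,.3),("mill",box(455,500,130,170),.123,.09,.3),("spoon",box(330,362,240,310),.005,.0035,.3)]:
  for dd in (d0,d):
    z=cloud(dd,ci)[...,2]; m=b&(z>lo)&(z<hi)&(dd>0)
    if m.sum()<20: continue
    c,s,a=rect(m,h,ci); print(n,c.round(4),s.round(1),round(a,1),np.median(z[m]).round(4))
s=sense(); print(s["t"],s["tcp_pos"],s["force"])
E
```

```text
t: 35.4
tcp_pos: [0.44, 0.3537, 0.0244]
tool_rot: [1.0, -0.001, -0.0, 0.0]
force: [-0.0, -0.5, -1.3]
finger_gap: 0.997
t: 35.9
tcp_pos: [0.4421, 0.3549, 0.1285]
tool_rot: [1.0, -0.001, 0.004, -0.002]
force: [0.4, 0.4, -0.9]
finger_gap: 0.998
t: 36.2
tcp_pos: [0.4407, 0.2532, 0.2167]
tool_rot: [1.0, -0.001, 0.002, -0.001]
force: [1.5, -0.7, -0.1]
finger_gap: 1.0
t: 36.5
tcp_pos: [0.4385, 0.1512, 0.2143]
tool_rot: [1.0, -0.002, -0.001, 0.0]
force: [-0.0, 0.3, -0.0]
finger_gap: 1.0
t: 37.0
tcp_pos: [0.4388, 0.0537, 0.2142]
tool_rot: [1.0, -0.002, -0.001, -0.0]
force: [0.2, 0.4, 0.1]
finger_gap: 1.0
low [0.4306 0.3369] [45.8 83.9] 68.5 0.0642
low [0.4393 0.3529] [60.  64.9] 0.6 0.0631
tray [0.4402 0.3538] [151.3 199.4] 84.8 0.0258
tray [0.4402 0.3536] [151.5 199.4] 84.8 0.0243
tall [ 0.637  -0.1294] [60.3 61.6] 44.5 0.1363
scale [ 0.6174 -0.1324] [189.6 149.8] 7.5 0.0218
scale [ 0.6174 -0.1323] [189.6 149.8] 7.5 0.022
tub [ 0.4276 -0.3263] [53.6 19.5] 9.1 0.1556
tub [ 0.4357 -0.3456] [61.7 65.2] 0.5 0.1559
riser [ 0.4354 -0.3481] [191.3 139.6] 86.2 0.0747
riser [ 0.4354 -0.3481] [191.3 139.6] 86.2 0.0747
bowl [0.6621 0.1198] [131.2 132.4] 0.8 0.0493
bowl [0.6621 0.1198] [131.2 132.4] 0.8 0.049
mug [0.6979 0.35  ] [126.6  77.4] 45.7 0.0775
mug [0.6973 0.3494] [128.3  77.4] 45.7 0.0772
mill [ 0.6684 -0.3706] [38.3 44. ] 44.7 0.1152
mill [ 0.6684 -0.3706] [38.3 44. ] 44.7 0.1153
spoon [ 0.401  -0.0639] [26.1 77.1] 63.5 0.0049
spoon [ 0.4054 -0.0732] [57.2 27.5] 3.5 0.0051
37.1 [0.4389038  0.05451677 0.21430263] [-0.02253807  0.37515823 -0.01729805]
```

View pics/t5.png

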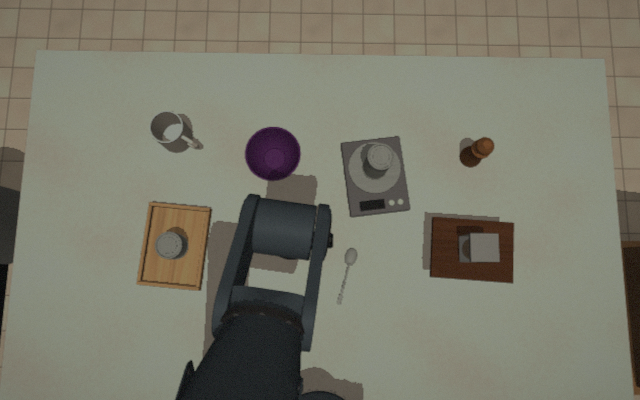

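View pics/s5.png

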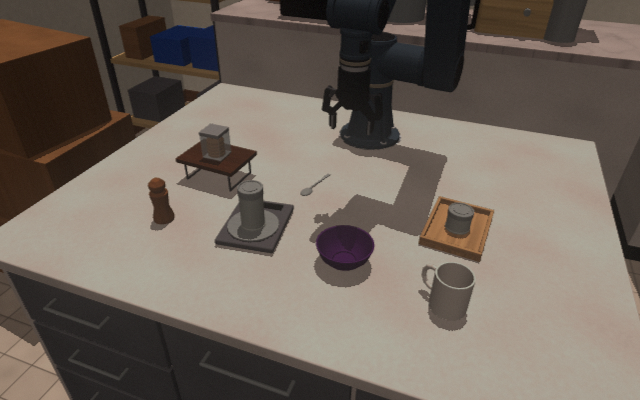

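The top view shows the low tin centred on the tray (172,245), the tall tin on the scale (378,157) and the tub on the riser (485,248). The spoon bowl is still at (350,256). Everything stands upright and the arm is clear.

```bash
python3 -c "
from station import *
print(sign_off())"
```

```text
the job is handed in; nothing more can be done
None
```

The change-over is done and handed in at about 37 s of the 112 s allowed; the sign-off reports no verdict. I parked the low tin on clear worktop, put the tall tin on the scale and the tub on the riser, then set the low tin on the tray. Each was lowered to felt contact before I released it.

My last checks, from the top camera:

| Item | Place | Offset from centre |
|---|---|---|
| Tall tin | Scale platform | about 2–3 mm |
| Low tin | Tray floor | about 1 mm |
| Tub | Riser board | about 2–3 mm |

- **Height and stance:** their lid heights match standing flat, and all three look upright in both views.
- **Bowl, mill and mug:** these measured within 1 mm of their starts.
- **Teaspoon (the one check that disagreed):** its depth outline shifted by about 10 mm between the first and last picture. The spoon is barely above the depth noise and its bowl is at the same pixels in the later top pictures. Nothing touched it, so I put the shift down to noise.
- **Camera disagreement:** the top and wrist cameras differed by about 2–4 mm, so I aimed between the two.

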